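True a bowl blank in the bench chuck

ROBOT

A 6-joint arm with a two-finger parallel gripper is mounted at the origin on the work surface. World frame = base frame: x ahead of the robot, y to its left, z up, the work surface at z = 0. Lengths are in m, angles in degrees, forces in N, time in s.
With the tool pointing down it reaches from about 0.4 to 0.825 m from the base axis. Payload 7 kg.
Tool frame: the origin (TCP) lies on the centre line of the jaws, within the pads' length; the fingertips stand 8 mm ahead of it and the grasp point (between the pads) lies 11 mm behind it; z points along the fingers, y is the line along which they close (so a half turn about z gives the same grasp; the last joint's range is limited). The gripper opens to 88 mm and grips with 3 to 60 N. Pads are 19 mm wide; open, the fingers measure 130 mm over their backs; the gripper's body (78 mm by 193 mm) begins 47 mm behind the grasp point.
Start: joints at [83.199, 20.546, 0.682, 0, -70.136, -16.507], TCP at [0.267, 0.62, 0.235] pointing down, gripper open.
Joint ranges: [-176.03, 176.03], [-82.01, 121.73], [-58.28, 71.71], [-173.87, 95.51], [-174.79, -0.11], [-173.66, 173.66]. Speed limits (degrees/s): [136.94, 136.94, 172.46, 180, 180, 180].

INTERFACE

Orientations are given as [roll, pitch, yaw] about the fixed x, y, z axes, in that order (R = Rz(yaw) Ry(pitch) Rx(roll)).
In Python, from plant import ctrl, vision gives the robot as it stands. The module is installed in compiled form; this text tells all that it offers.
- The arm moves only by the tool move_arm, never from a script. Its argument "moves" is one flat list of numbers, 7 for each row, row after row: the finger opening in cm, from 0 to 8.76, then the shift along the tool's x, y, z in cm, then the turn, a rotation vector about the tool's x, y, z in rad. A call has 1 to 8 rows; each row shifts and turns the commanded pose from where the row before left it, along the tool's axes as they then stand; what a row does not reach is not made up. A row lasts 1/10 s, in which the tool goes at most 50 mm and 8.59 degrees, less where a joint would pass 70% of its speed; a pose out of reach is approached as far as the arm can. A call with a gripper value outside its range is refused whole. The fingers move at their own pace and stop on an object; the grip force is fixed at half the most. Time passes only in rows, so rows that do not move let the fingers close. It gives the time, the measured TCP pose, the force, the opening and the grip force at its end, in the units of the state.
- ctrl.get_obs(): the state, without advancing time (a new reading comes with each control period).
- vision.snapshot(name): name is "scene" or "top"; returns (picture, depth): 480x640x3 uint8, red, green, blue; 480x640 float32, m along the optical axis (not along the pixel's ray), 0 where there is no reading.
- vision.camera_model(name): a dict with "vertical_fov" (degrees; the focal length in pixels is half the picture's height over the tangent of half this angle, whatever the lens; pixels are square), "cx", "cy" (the principal point, pixels), "D" ([k1, k2, p1, p2, k3] as OpenCV has them; the pictures are not rectified), "cam_to_world" (4x4, takes a point from camera to world coordinates). Camera axes: x right, y down, z forward; pixel columns grow to the right and rows downward; lengths in m; the calibration is good to about 2 mm. A picture is of the moment at which its call begins. camera_model takes no time and is no camera call.
- ctrl.close_job(): hands the job in; it is judged then, once.
The state is a dict: "clock": time; "joint_pos": joint angles; "qvel": joint speeds; "tau": joint torques, N m; "tool_pos": TCP position; "orientation": TCP orientation; "force": force on the tool from outside, world axes, zero at the start; "moment": the same for the moment, N m; "opening": finger opening in m; "gripper_force": force on a finger pad.
Only numpy, scipy, OpenCV 4.12 (cv2) and the standard library are available. Lean on these libraries where they do the work, as an engineer would, in place of code of your own. Each camera call takes 0.05 s, during which the arm holds its last target. There are 200 camera calls.

TASK

The round bowl blank has gone into the bench chuck crooked. Take the brass-nosed drift from its block, touch its nose lightly to the face at several places all round to find the high side, then press that side down gently with the drift, keeping your hand off the blank, until the face is level, never pushing the blank further out of true. Then stand the drift fully back in its block and leave everything else alone.

Things in the scene. Friction and masses are not known exactly. Their poses are not given: they have to be found in the camera images.
- chuck: Steel four-jaw scroll chuck, jaws up, screwed to the bench by a round grey flange (150 mm across) and standing level. Origin: centre of the flange's underside on the bench, z up along the chuck's axis. Chuck body 100 mm across, top of body 84 mm and top of jaws 104 mm above the origin. It holds a round wooden bowl blank, 140 mm across and 40 mm thick, flat-faced, level with it when true.
- centre (a point): Centre of the blank's upper face: on the chuck's axis, 147 mm above the bench; fixed to the chuck (z up, does not show the lean). The blank leans about a point 47 mm lower, so its face's centre stays here. It starts leaning 0.032 to 0.045 rad to any side: 2.2 to 3.2 mm up at one side of the rim, as much down at the other. Level means under 0.015 rad (rim within 1 mm). Its lean is given nowhere: feel for it.
- nose (a point): Tip of the drift's nose, 64 mm below drift_mid, same axes. Jaw friction holds the blank's lean: slow touches under 8 N do not shift it; a push down of 9 to 18 N on the face 58 mm from the centre does (more nearer the centre). It gives slowly and stays where left; gripper and contact spring back 1 to 2 mm on letting go, so feel again. Push with at most 30 N, never lean it beyond 0.065 rad.
- drift_mid (a point): Brass-nosed drift (probe and pressing tool), 128 mm long, 0.18 kg, upright in the block. Point on its axis half-way up; z to the handle's end, x and y square to the handle's sides. From the tip: brass nose 12 mm in diameter, round-ended, 0 to 50 mm; collar 30 mm in diameter, 50 to 58 mm; square wooden handle 20 by 20 mm, 58 to 128 mm (grip near 98 mm).
- hole (a point): Centre of the mouth of the hole in the drift's dark wooden block (90 by 70 by 60 mm, fixed), at the block's top, 60 mm above the bench. Hole 18 mm in diameter, 55 mm deep, chamfered. The drift hangs in it by its collar resting on the block's top, the nose tip then 50 mm below the mouth.
- wax_tin: Bystander: tin 68 mm across and 75 mm high; origin under its centre.
- chuck_key: Bystander: steel T-shaped chuck key 90 mm long lying on the bench; origin under the middle of its 92 mm cross bar.
- billet_a: Bystander: sawn square billet 45 by 200 by 45 mm lying on the bench; origin under its centre.
- billet_b: Bystander: a like billet, 45 by 200 by 45 mm, on the other side.
Things that resemble listed ones, but are neither listed nor needed, are in the scene too. What is shaped like the part that bears hole but blue is not meant.

How it is judged (in metres and radians):
On the way, in this order (a step that is already met when the one before it is completed fails the run):
1. the drift is out of its block (z of nose in the frame of hole above 0.01 m), for 0.1 s.
2. while the blank is still crooked, the drift's nose has touched its face on the low half too (so that sides were compared) (contact force between drift and blank above 0.5 N and z of nose in the frame of chuck between 0.138 and 0.1465 m and angle between blank's own z axis and vertical above 0.02 rad), for 0.02 s.
3. the blank has been brought level (angle between blank's own z axis and vertical below 0.015 rad), for 0.1 s.
At the end, for the whole second after the job is handed in: The blank's face is level within 0.015 rad (its rim within about 1 mm); the drift stands in its block's hole, upright within 0.12 rad and at rest, its nose at least 45 mm below the mouth (collar down to within 5 mm of the block) (angle between blank's own z axis and vertical below 0.015 rad and horizontal distance between nose and hole below 0.008 m and z of nose in the frame of hole below -0.045 m and angle between drift_mid's own z axis and vertical below 0.12 rad and linear speed of drift below 0.02 m/s); the robot touches nothing.
It fails at once if the drift pushed on the blank with more than 30 N (contact force between drift and blank above 30 N).
It fails at once if the gripper or arm touched the blank (contact force between any of the fingers, the arm and blank above 0.5 N).
It fails at once if the blank was pushed further out of true (leaning more than 0.065 rad) (angle between blank's own z axis and vertical above 0.065 rad).
It fails at once if a bystander was moved by more than 15 mm (distance of any of wax_tin, chuck_key, billet_a, billet_b from where it was at the start of the episode above 0.015 m).
It also fails if it takes over 72 s, if anything falls off the work surface, if the arm or the gripper's body presses on something with over 40 N, if the wrist force passes 120 N, or if a joint passes its speed limit or range.

## Working session

There is one attempt and no reset: what is moved stays moved. The work goes in short steps, Python scripts to look and compute and a tool call to move; the robot and the scene stay as the last step left them, time stands still between calls to the robot, and variables do not carry over. Pictures are saved under pics/ and viewed, at most 10 in all, crops included, and the job is handed in when it is done.

Besides the shell and the picture viewer there is one more tool, called after "Emit:" as name(argument=value, ...) on one line, values as JSON. move_arm: Moves the arm, as the interface text tells. Its arguments: {"type":"object","properties":{"moves":{"type":"array"}},"required":["moves"]}

```bash
mkdir -p pics
cat > h.py <<'E'
import numpy as np, cv2
from plant import ctrl, vision
def snap(n):
    p,d=vision.snapshot(n); return p,d
def world(n,u,v,d=None,z=None):
    m=vision.camera_model(n); f=240/np.tan(np.radians(m["vertical_fov"]/2))
    K=np.array([[f,0,m["cx"]],[0,f,m["cy"]],[0,0,1]])
    pts=np.atleast_2d(np.c_[u,v]).astype(float).reshape(-1,1,2)
    q=cv2.undistortPoints(pts,K,np.array(m["D"],float)).reshape(-1,2)
    r=np.c_[q,np.ones(len(q))]; T=np.array(m["cam_to_world"])
    w=r@T[:3,:3].T; o=T[:3,3]
    s=np.asarray(d).reshape(-1,1) if d is not None else ((z-o[2])/w[:,2])[:,None]
    return o+s*w
E
python3 - <<'E'
from h import *
for n in("top","scene"):
    p,d=snap(n); np.savez(f"pics/{n}.npz",p=p,d=d); cv2.imwrite(f"pics/{n}.png",p[:,:,::-1])
    print(n,vision.camera_model(n))
print(ctrl.get_obs())
E
```

```text
top {'vertical_fov': 54.184212947292295, 'cx': 315.36224724667795, 'cy': 237.96910866251653, 'D': array([-0.00089182,  0.        ,  0.        ,  0.        ,  0.        ]), 'cam_to_world': array([[-0.01358448, -0.99148629,  0.12950057,  0.51246565],
       [-0.99960854,  0.01029805, -0.02601363,  0.04634137],
       [ 0.02445856, -0.12980326, -0.99123806,  1.0315457 ],
       [ 0.        ,  0.        ,  0.        ,  1.        ]])}
scene {'vertical_fov': 51.614501772371874, 'cx': 322.88583710660515, 'cy': 242.81441110623066, 'D': array([-0.00226863,  0.        ,  0.        ,  0.        ,  0.        ]), 'cam_to_world': array([[-0.88547148,  0.25301549, -0.38977354,  1.07402775],
       [ 0.46468454,  0.48738251, -0.73927435,  0.83336347],
       [ 0.00292094, -0.8357281 , -0.5491357 ,  0.70312336],
       [ 0.        ,  0.        ,  0.        ,  1.        ]])}
{'clock': 0.1, 'joint_pos': array([ 8.31973957e+01,  2.05881603e+01,  6.39532338e-01, -1.74103644e-02,
       -7.01359260e+01, -1.65065126e+01]), 'qvel': array([-0.07844392, -0.09884615,  0.18757682,  0.16610978, -0.01584575,
       -0.00158159]), 'tau': array([-1.65224534e-03, -5.84161556e+01,  2.93751276e+01,  7.01545089e+00,
        1.02297086e-02, -4.03085846e-05]), 'tool_pos': array([0.26695395, 0.61950991, 0.2337119 ]), 'orientation': array([ 1.79914280e+02, -8.33284378e-03, -2.33150385e+01]), 'force': array([0.62996561, 0.01482593, 1.03455026]), 'moment': array([-0.00742263,  0.00458794, -0.01269062]), 'gripper_force': 0.0, 'opening': 0.08774120321884336}
```

View pics/top.png

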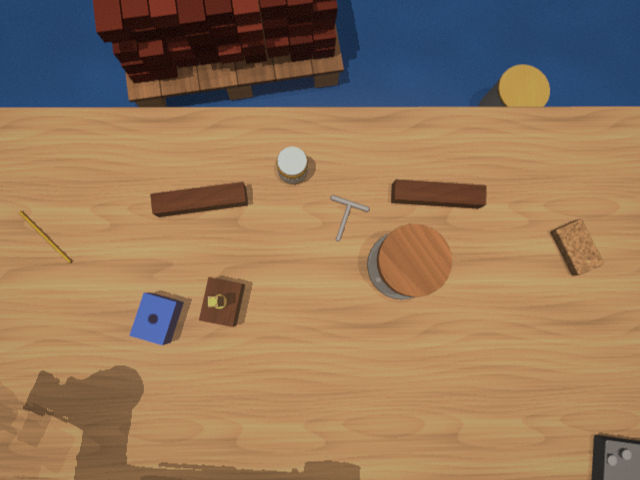

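View pics/scene.png

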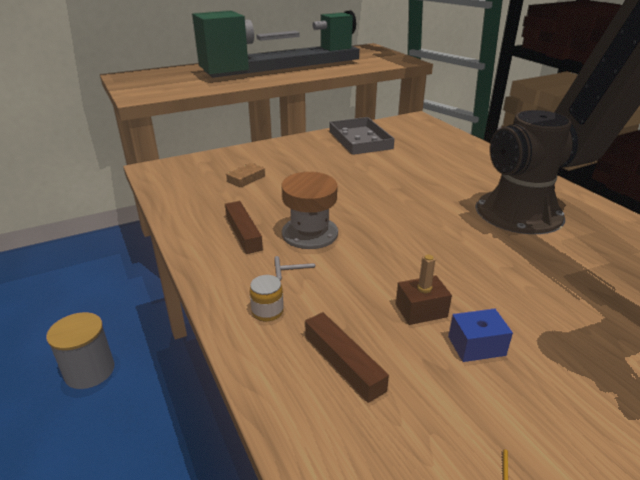

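The top view shows the drift standing in the dark brown block at (222,301). The blue block at (156,319) has an empty hole and is the decoy. The blank is at (415,260), the tin at (292,163), the key at (348,210), and the billets at (199,199) and (439,194). The brown block fits the description, so I'll confirm it in a crop and measure.

Run:
```python
from h import *
t=np.load("pics/top.npz"); p,d=t["p"],t["d"]
c=cv2.resize(p[265:340,185:260],None,fx=8,fy=8,interpolation=cv2.INTER_CUBIC); cv2.imwrite("pics/crop1.png",c[:,:,::-1])
v,u=np.mgrid[0:480,0:640]
def pts(n,d,box):
    a,b,e,f=box; uu=u[b:f,a:e].ravel(); vv=v[b:f,a:e].ravel(); dd=d[b:f,a:e].ravel(); k=dd>0
    return world(n,uu[k],vv[k],d=dd[k]),uu[k],vv[k]
def rect(P,name):
    r=cv2.minAreaRect(P[:,:2].astype(np.float32)*1000); print(name,len(P),np.round(r[0],1),np.round(r[1],1),round(r[2],1),"z",np.median(P[:,2]).round(4))
def edgerect(P,uu,vv,k,name,z,n):
    m=np.zeros((480,640),np.uint8); m[vv[k],uu[k]]=255
    cs=max(cv2.findContours(m,0,cv2.CHAIN_APPROX_NONE)[0],key=cv2.contourArea)[:,0]
    W=world(n,cs[:,0],cs[:,1],z=z); rect(W,name); return W
for n,bx in(("top",(190,268,255,338)),("scene",(385,245,462,330))):
    dd=np.load(f"pics/{n}.npz")["d"]
    P,uu,vv=pts(n,dd,bx); z=P[:,2]
    edgerect(P,uu,vv,(z>.05)&(z<.066),n+" block",.06,n)
    rect(P[(z>.05)&(z<.066)],n+" blockpts")
    k=z>.13; rect(P[k],n+" handletop"); print(z.max())
    for lo in(.08,.09,.1,.11,.12): 
        k=(z>lo)&(z<lo+.01); print(lo,k.sum(),P[k].mean(0).round(4) if k.any() else 0)
for n,bx in(("top",(370,215,460,305)),("scene",(275,165,345,225))):
    dd=np.load(f"pics/{n}.npz")["d"]
    P,uu,vv=pts(n,dd,bx); k=(P[:,2]>.14)&(P[:,2]<.156)
    if n=="top":
        m=np.zeros((480,640),np.uint8); m[vv[k],uu[k]]=255
        cs=max(cv2.findContours(m,0,cv2.CHAIN_APPROX_NONE)[0],key=cv2.contourArea)[:,0]
        W=world(n,cs[:,0],cs[:,1],z=.147); e=cv2.minEnclosingCircle((W[:,:2]*1000).astype(np.float32)); print("circle",e)
    Q=P[k]; c=Q.mean(0); A=np.c_[Q[:,:2]-c[:2],np.ones(len(Q))]; s=np.linalg.lstsq(A,Q[:,2],rcond=None)[0]
    print(n,"face",len(Q),c.round(4),s.round(4),"resid",np.std(Q[:,2]-A@s).round(4))
```

```text
top block 152 [511.5 216.8] [71.1 89.8] 78.2 z 0.06
top blockpts 1344 [511.7 217.5] [70.6 89.9] 78.3 z 0.0594
top handletop 120 [511.8 217.2] [19.  18.7] 89.3 z 0.1384
0.14237210314236548
0.08 6 [0.5128 0.2083 0.0861]
0.09 6 [0.5135 0.208  0.0915]
0.1 10 [0.5125 0.208  0.1027]
0.11 10 [0.5126 0.2082 0.1128]
0.12 9 [0.5116 0.2081 0.124 ]
scene block 150 [515.3 219.7] [81.5 96.5] 78.4 z 0.06
scene blockpts 1079 [520.7 261.7] [168.7  92.5] 78.1 z 0.0598
scene handletop 102 [513.2 216.8] [21.3 19.7] 5.1 z 0.1379
0.1426306468422095
0.08 53 [0.5168 0.2208 0.0849]
0.09 55 [0.5163 0.2215 0.0952]
0.1 50 [0.5171 0.2214 0.1051]
0.11 56 [0.5168 0.2204 0.1147]
0.12 57 [0.5168 0.2211 0.1253]
circle ((585.7445068359375, -166.02720642089844), 70.10376739501953)
top face 4170 [ 0.5854 -0.1663  0.1456] [-0.0027 -0.0396  0.1456] resid 0.0016
scene face 1271 [ 0.5891 -0.1635  0.1466] [-0.0068 -0.0434  0.1466] resid 0.0014
```

View pics/crop1.png

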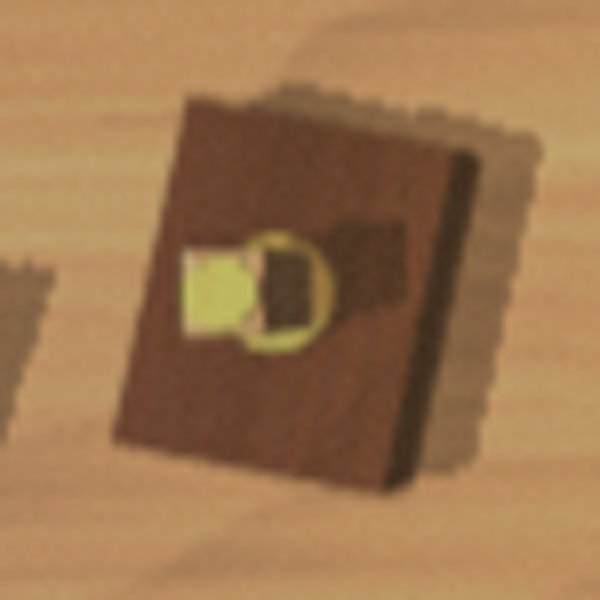

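The crop confirms the brown block: the drift's handle is at (205,292) in the crop and its brass collar at (285,292). The hole comes out at (0.512, 0.217) and the handle's yaw at about 0. The blank's centre is at (0.586, −0.166). Next I turn the tool to yaw 0 and travel to the block.

Emit:
move_arm(moves=[8.7,0,0,0,0,0,-0.136,8.7,0,0,0,0,0,-0.136,8.7,0,0,0,0,0,-0.135,8.7,2.45,4.03,0,0,0,0,8.7,2.45,4.03,0,0,0,0,8.7,2.45,4.03,0,0,0,0,8.7,2.45,4.03,0,0,0,0,8.7,2.45,4.03,0,0,0,0])

```text
clock: 0.9
tool_pos: [0.3901, 0.4165, 0.2343]
orientation: [180.0, 0.0, 0.0]
force: [0.4, 0.2, 0.4]
opening: 0.0871
gripper_force: 0.0
```

Emit:
move_arm(moves=[8.7,2.45,4.03,0,0,0,0,8.7,2.45,4.03,0,0,0,0,8.7,2.45,4.03,0,0,0,0,8.7,2.45,4.03,0,0,0,0,8.7,2.45,4.03,0,0,0,0,8.7,0,0,0,0,0,0,8.7,0,0,0,0,0,0,8.7,0,0,0,0,0,0])

```text
clock: 1.7
tool_pos: [0.5119, 0.2173, 0.2344]
orientation: [180.0, 0.0, 0.0]
force: [-1.1, 0.7, -0.5]
opening: 0.087
gripper_force: 0.0
```

Emit:
move_arm(moves=[8.7,0,0,3.5,0,0,0,8.7,0,0,3.5,0,0,0,8.7,0,0,3.5,0,0,0,8.7,0,0,3.2,0,0,0,8.7,0,0,0,0,0,0,2.5,0,0,0,0,0,0,1.5,0,0,0,0,0,0,1.5,0,0,0,0,0,0])

```text
clock: 2.5
tool_pos: [0.513, 0.218, 0.0995]
orientation: [-179.9, -0.1, 0.1]
force: [-0.5, -0.4, -0.1]
opening: 0.0684
gripper_force: 0.0
```

Emit:
move_arm(moves=[1.0,0,0,0,0,0,0,1.0,0,0,0,0,0,0,1.0,0,0,0,0,0,0,1.0,0,0,0,0,0,0,1.0,0,0,0,0,0,0])

```text
clock: 3.0
tool_pos: [0.5122, 0.2168, 0.0976]
orientation: [180.0, 0.0, 0.0]
force: [-0.9, 0.0, 0.5]
opening: 0.0286
gripper_force: 0.0
```

Emit:
move_arm(moves=[0.5,0,0,0,0,0,0,0.5,0,0,0,0,0,0,0.5,0,0,0,0,0,0,0.5,0,0,0,0,0,0,0.5,0,0,0,0,0,0])

```text
clock: 3.5
tool_pos: [0.5121, 0.2169, 0.0975]
orientation: [180.0, 0.0, 0.0]
force: [0.5, -0.7, -1.0]
opening: 0.0201
gripper_force: 30.0
```

Emit:
move_arm(moves=[0.5,0,0,-1.0,0,0,0,0.5,0,0,-2.0,0,0,0,0.5,0,0,-2.0,0,0,0,0.5,0,0,-3.0,0,0,0,0.5,0,0,-3.0,0,0,0,0.5,0,0,-3.0,0,0,0,0.5,0,0,-3.0,0,0,0,0.5,0,0,0,0,0,0])

```text
clock: 4.3
tool_pos: [0.5139, 0.2179, 0.2729]
orientation: [-179.8, -0.4, 0.0]
force: [-0.5, -0.1, -2.4]
opening: 0.0198
gripper_force: 30.0
```

Run:
```python
from h import *
p,d=snap("scene"); cv2.imwrite("pics/s2.png",cv2.resize(p[130:330,330:530],None,fx=3,fy=3)[:,:,::-1])
o=ctrl.get_obs(); print(o["tool_pos"],o["force"],o["moment"])
```

```text
[0.51282454 0.21752167 0.27023862] [-0.07191983 -0.46836357 -3.12117776] [-0.10351193  0.0068623   0.01938889]
```

View pics/s2.png

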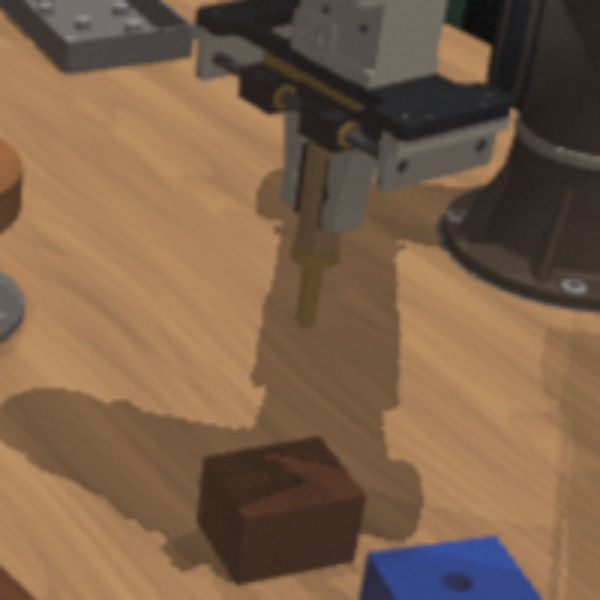

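The drift hangs straight down in the jaws, nose at (305,320) in the crop, clear of the block. Next I go over the +y point on the blank, the side the depth image suggests is low.

Emit:
move_arm(moves=[0.5,0.925,4.06,0,0,0,0,0.5,0.925,4.06,0,0,0,0,0.5,0.925,4.06,0,0,0,0,0.5,0.925,4.06,0,0,0,0,0.5,0.925,4.06,0,0,0,0,0.5,0.925,4.06,0,0,0,0,0.5,0.925,4.06,0,0,0,0,0.5,0.925,4.06,0,0,0,0])

```text
clock: 5.15
tool_pos: [0.5856, -0.1094, 0.2665]
orientation: [-180.0, 0.1, 0.0]
force: [0.6, 0.5, -2.3]
opening: 0.0195
gripper_force: 30.0
```

Emit:
move_arm(moves=[0.5,0,0,1,0,0,0,0.5,0,0,1,0,0,0,0.5,0,0,0.5,0,0,0,0.5,0,0,0,0,0,0,0.5,0,0,0,0,0,0,0.5,0,0,0,0,0,0,0.5,0,0,0,0,0,0,0.5,0,0,0,0,0,0])

```text
clock: 5.95
tool_pos: [0.5864, -0.1075, 0.2429]
orientation: [-180.0, -0.0, 0.0]
force: [-0.3, 0.7, -2.4]
opening: 0.0201
gripper_force: 30.0
```

Emit:
move_arm(moves=[0.5,0,0,0.3,0,0,0,0.5,0,0,0.3,0,0,0,0.5,0,0,0.1,0,0,0,0.5,0,0,0.1,0,0,0,0.5,0,0,0.1,0,0,0,0.5,0,0,0.05,0,0,0,0.5,0,0,0.05,0,0,0,0.5,0,0,0,0,0,0])

```text
clock: 6.75
tool_pos: [0.5862, -0.1078, 0.2325]
orientation: [180.0, -0.0, 0.0]
force: [0.4, -0.1, -1.0]
opening: 0.0198
gripper_force: 30.0
```

Emit:
move_arm(moves=[0.5,0,0,0.05,0,0,0,0.5,0,0,0,0,0,0])

```text
clock: 6.95
tool_pos: [0.5862, -0.1078, 0.232]
orientation: [-180.0, 0.0, 0.0]
force: [-0.2, -0.5, -2.4]
opening: 0.0199
gripper_force: 30.0
```

Emit:
move_arm(moves=[0.5,0,0,0.05,0,0,0,0.5,0,0,0,0,0,0,0.5,0,0,0,0,0,0])

```text
clock: 7.25
tool_pos: [0.5863, -0.1078, 0.2317]
orientation: [-180.0, -0.0, 0.0]
force: [-0.4, -0.1, -1.7]
opening: 0.0198
gripper_force: 30.0
```

Emit:
move_arm(moves=[0.5,0,0,0.04,0,0,0,0.5,0,0,0,0,0,0,0.5,0,0,0,0,0,0])

```text
clock: 7.55
tool_pos: [0.5863, -0.1078, 0.2313]
orientation: [-180.0, -0.0, 0.0]
force: [-0.5, 0.9, -0.3]
opening: 0.0201
gripper_force: 30.0
```

Emit:
move_arm(moves=[0.5,0,0,0.04,0,0,0,0.5,0,0,0,0,0,0,0.5,0,0,0,0,0,0])

```text
clock: 7.85
tool_pos: [0.5864, -0.1077, 0.231]
orientation: [-180.0, -0.0, 0.0]
force: [-1.1, 2.3, 1.1]
opening: 0.0198
gripper_force: 30.0
```

Emit:
move_arm(moves=[0.5,0,0,-1.0,0,0,0,0.5,2.9,2.9,0,0,0,0,0.5,2.9,2.9,0,0,0,0,0.5,0,0,0.3,0,0,0,0.5,0,0,0.2,0,0,0,0.5,0,0,0.1,0,0,0,0.5,0,0,0.05,0,0,0,0.5,0,0,0,0,0,0])

```text
clock: 8.65
tool_pos: [0.6439, -0.1653, 0.2348]
orientation: [180.0, -0.0, 0.1]
force: [1.1, -0.3, -2.0]
opening: 0.0199
gripper_force: 30.0
```

Emit:
move_arm(moves=[0.5,0,0,0.05,0,0,0,0.5,0,0,0,0,0,0,0.5,0,0,0,0,0,0])

```text
clock: 8.95
tool_pos: [0.6442, -0.1656, 0.234]
orientation: [-180.0, -0.0, 0.0]
force: [0.4, 0.6, -2.6]
opening: 0.0203
gripper_force: 30.0
```

Emit:
move_arm(moves=[0.5,0,0,0.04,0,0,0,0.5,0,0,0,0,0,0,0.5,0,0,0,0,0,0])

```text
clock: 9.25
tool_pos: [0.6444, -0.1658, 0.2336]
orientation: [180.0, -0.0, 0.0]
force: [0.6, 0.6, -0.0]
opening: 0.0199
gripper_force: 30.0
```

Emit:
move_arm(moves=[0.5,0,0,0.04,0,0,0,0.5,0,0,0,0,0,0,0.5,0,0,0,0,0,0])

```text
clock: 9.55
tool_pos: [0.6445, -0.1659, 0.2333]
orientation: [180.0, -0.0, 0.0]
force: [0.8, 0.4, 0.9]
opening: 0.0198
gripper_force: 30.0
```

Emit:
move_arm(moves=[0.5,0,0,-1.0,0,0,0,0.5,-2.9,2.9,0,0,0,0,0.5,-2.9,2.9,0,0,0,0,0.5,0,0,0.3,0,0,0,0.5,0,0,0.2,0,0,0,0.5,0,0,0.1,0,0,0,0.5,0,0,0.05,0,0,0,0.5,0,0,0,0,0,0])

```text
clock: 10.35
tool_pos: [0.5867, -0.2234, 0.2364]
orientation: [180.0, 0.0, 0.1]
force: [-0.1, 0.0, -1.1]
opening: 0.0196
gripper_force: 30.0
```

Emit:
move_arm(moves=[0.5,0,0,0.04,0,0,0,0.5,0,0,0,0,0,0,0.5,0,0,0,0,0,0])

```text
clock: 10.65
tool_pos: [0.5865, -0.2237, 0.2362]
orientation: [-180.0, -0.0, 0.0]
force: [-0.5, -0.3, -0.6]
opening: 0.0201
gripper_force: 30.0
```

Emit:
move_arm(moves=[0.5,0,0,0.05,0,0,0,0.5,0,0,0,0,0,0,0.5,0,0,0,0,0,0])

```text
clock: 10.95
tool_pos: [0.5864, -0.2239, 0.2358]
orientation: [180.0, -0.0, 0.0]
force: [0.2, -0.3, 2.2]
opening: 0.0198
gripper_force: 30.0
```

Emit:
move_arm(moves=[0.5,0,0,-0.8,0,0,0,0.5,-2.9,-2.9,0,0,0,0,0.5,-2.9,-2.9,0,0,0,0,0.5,0,0,0.4,0,0,0,0.5,0,0,0.3,0,0,0,0.5,0,0,0.15,0,0,0,0.5,0,0,0.05,0,0,0,0.5,0,0,0.05,0,0,0])

```text
clock: 11.75
tool_pos: [0.5284, -0.1663, 0.2338]
orientation: [180.0, 0.1, -0.0]
force: [-0.4, 1.3, 0.5]
opening: 0.0198
gripper_force: 30.0
```

Emit:
move_arm(moves=[0.5,0,0,0.04,0,0,0,0.5,0,0,0,0,0,0,0.5,0,0,0,0,0,0])

```text
clock: 12.05
tool_pos: [0.5284, -0.1661, 0.2338]
orientation: [180.0, -0.0, 0.0]
force: [-0.3, -0.2, 0.7]
opening: 0.0198
gripper_force: 30.0
```

The highs and lows agree with the depth image: −y is high and the lean is about 0.043 rad. Next I press at the −y side, slightly toward −x.

Emit:
move_arm(moves=[0.5,0,0,-0.8,0,0,0,0.5,2.65,2.92,0,0,0,0,0.5,2.65,2.92,0,0,0,0,0.5,0,0,0.3,0,0,0,0.5,0,0,0.2,0,0,0,0.5,0,0,0.05,0,0,0,0.5,0,0,0.05,0,0,0,0.5,0,0,0.05,0,0,0])

```text
clock: 12.85
tool_pos: [0.5811, -0.2239, 0.236]
orientation: [180.0, -0.1, 0.1]
force: [-0.3, -2.0, 1.1]
opening: 0.0198
gripper_force: 30.0
```

Emit:
move_arm(moves=[0.5,0,0,0.03,0,0,0,0.5,0,0,0.03,0,0,0,0.5,0,0,0.03,0,0,0,0.5,0,0,0.03,0,0,0,0.5,0,0,0,0,0,0])

```text
clock: 13.35
tool_pos: [0.5815, -0.2246, 0.2349]
orientation: [179.9, -0.1, 0.0]
force: [-1.4, -2.1, 6.2]
opening: 0.0201
gripper_force: 30.0
```

Emit:
move_arm(moves=[0.5,0,0,0.03,0,0,0,0.5,0,0,0.03,0,0,0,0.5,0,0,0.03,0,0,0,0.5,0,0,0,0,0,0])

```text
clock: 13.75
tool_pos: [0.5816, -0.2249, 0.2344]
orientation: [179.9, -0.1, 0.0]
force: [-1.5, -1.3, 7.3]
opening: 0.0199
gripper_force: 30.0
```

Emit:
move_arm(moves=[0.5,0,0,0.03,0,0,0,0.5,0,0,0.03,0,0,0,0.5,0,0,0.03,0,0,0,0.5,0,0,0,0,0,0,0.5,0,0,0,0,0,0])

```text
clock: 14.25
tool_pos: [0.5817, -0.2251, 0.234]
orientation: [179.9, -0.1, 0.0]
force: [-1.8, -2.1, 9.5]
opening: 0.0198
gripper_force: 30.0
```

Emit:
move_arm(moves=[0.5,0,0,0.03,0,0,0,0.5,0,0,0.03,0,0,0,0.5,0,0,0,0,0,0,0.5,0,0,0,0,0,0,0.5,0,0,0,0,0,0])

```text
clock: 14.75
tool_pos: [0.5817, -0.2252, 0.2337]
orientation: [179.9, -0.1, 0.0]
force: [-2.3, -3.6, 10.8]
opening: 0.0199
gripper_force: 30.0
```

Emit:
move_arm(moves=[0.5,0,0,0.03,0,0,0,0.5,0,0,0.03,0,0,0,0.5,0,0,0.03,0,0,0,0.5,0,0,0,0,0,0,0.5,0,0,0,0,0,0])

```text
clock: 15.25
tool_pos: [0.5818, -0.2256, 0.2331]
orientation: [179.8, -0.1, 0.0]
force: [-2.7, -2.6, 12.4]
opening: 0.0198
gripper_force: 30.0
```

Emit:
move_arm(moves=[0.5,0,0,0.03,0,0,0,0.5,0,0,0.03,0,0,0,0.5,0,0,0.03,0,0,0,0.5,0,0,0,0,0,0,0.5,0,0,0,0,0,0])

```text
clock: 15.75
tool_pos: [0.5819, -0.2259, 0.2325]
orientation: [179.8, -0.2, 0.0]
force: [-2.4, -4.7, 13.3]
opening: 0.02
gripper_force: 30.0
```

Emit:
move_arm(moves=[0.5,0,0,0.03,0,0,0,0.5,0,0,0.03,0,0,0,0.5,0,0,0.04,0,0,0,0.5,0,0,0,0,0,0,0.5,0,0,0,0,0,0])

```text
clock: 16.25
tool_pos: [0.5819, -0.2263, 0.2317]
orientation: [179.8, -0.2, 0.0]
force: [-3.3, -6.0, 13.0]
opening: 0.0196
gripper_force: 30.0
```

Emit:
move_arm(moves=[0.5,0,0,0,0,0,0,0.5,0,0,0,0,0,0,0.5,0,0,-0.1,0,0,0,0.5,0,0,-0.1,0,0,0,0.5,0,0,-0.02,0,0,0,0.5,0,0,0,0,0,0])

```text
clock: 16.85
tool_pos: [0.5816, -0.2257, 0.2328]
orientation: [179.8, -0.1, 0.0]
force: [-1.3, -5.5, 9.6]
opening: 0.0202
gripper_force: 30.0
```

Emit:
move_arm(moves=[0.5,0,0,-0.1,0,0,0,0.5,0,0,-0.1,0,0,0,0.5,0,0,0,0,0,0,0.5,0,0,0,0,0,0])

```text
clock: 17.25
tool_pos: [0.5815, -0.2248, 0.2335]
orientation: [179.9, -0.0, 0.0]
force: [0.1, -5.0, 5.6]
opening: 0.0199
gripper_force: 30.0
```

Emit:
move_arm(moves=[0.5,0,0,-0.3,0,0,0,0.5,0,0,0,0,0,0,0.5,0,0,0.1,0,0,0,0.5,0,0,0.1,0,0,0,0.5,0,0,0.05,0,0,0,0.5,0,0,0,0,0,0,0.5,0,0,0,0,0,0])

```text
clock: 17.95
tool_pos: [0.5812, -0.2241, 0.2335]
orientation: [-180.0, 0.0, 0.0]
force: [-1.5, 0.9, 2.3]
opening: 0.0197
gripper_force: 30.0
```

Emit:
move_arm(moves=[0.5,0,0,-0.8,0,0,0,0.5,0.15,-3.9,0,0,0,0,0.5,0.2,-3.9,0,0,0,0,0.5,0.15,-3.8,0,0,0,0,0.5,0,0,0.4,0,0,0,0.5,0,0,0.3,0,0,0,0.5,0,0,0.04,0,0,0,0.5,0,0,0,0,0,0])

```text
clock: 18.75
tool_pos: [0.5861, -0.1091, 0.2339]
orientation: [180.0, 0.0, -0.0]
force: [0.8, -0.0, -2.4]
opening: 0.0197
gripper_force: 30.0
```

Emit:
move_arm(moves=[0.5,0,0,0.05,0,0,0,0.5,0,0,0,0,0,0,0.5,0,0,0,0,0,0])

```text
clock: 19.05
tool_pos: [0.5862, -0.1088, 0.2336]
orientation: [180.0, -0.0, -0.0]
force: [0.3, -0.4, -1.2]
opening: 0.0197
gripper_force: 30.0
```

Emit:
move_arm(moves=[0.5,0,0,0.05,0,0,0,0.5,0,0,0,0,0,0,0.5,0,0,0,0,0,0])

```text
clock: 19.35
tool_pos: [0.5863, -0.1084, 0.2332]
orientation: [180.0, -0.0, 0.0]
force: [-0.8, -1.1, -1.0]
opening: 0.0195
gripper_force: 30.0
```

Emit:
move_arm(moves=[0.5,0,0,0.03,0,0,0,0.5,0,0,0,0,0,0,0.5,0,0,0,0,0,0])

```text
clock: 19.65
tool_pos: [0.5863, -0.1083, 0.2329]
orientation: [180.0, -0.0, 0.0]
force: [0.1, -1.3, 0.5]
opening: 0.0197
gripper_force: 30.0
```

Emit:
move_arm(moves=[0.5,0,0,-0.8,0,0,0,0.5,-0.5,3.8,0,0,0,0,0.5,-0.5,3.8,0,0,0,0,0.5,-0.5,3.8,0,0,0,0,0.5,0,0,0.4,0,0,0,0.5,0,0,0.2,0,0,0,0.5,0,0,0.1,0,0,0,0.5,0,0,0,0,0,0])

```text
clock: 20.45
tool_pos: [0.5715, -0.2218, 0.2343]
orientation: [180.0, -0.0, 0.1]
force: [-0.4, -0.8, -0.2]
opening: 0.0198
gripper_force: 30.0
```

Emit:
move_arm(moves=[0.5,0,0,0.05,0,0,0,0.5,0,0,0.05,0,0,0,0.5,0,0,0.05,0,0,0,0.5,0,0,0.05,0,0,0,0.5,0,0,0.05,0,0,0,0.5,0,0,0.05,0,0,0,0.5,0,0,0,0,0,0])

```text
clock: 21.15
tool_pos: [0.5717, -0.2227, 0.2324]
orientation: [179.9, -0.1, 0.0]
force: [-1.9, -2.1, 8.6]
opening: 0.02
gripper_force: 30.0
```

Emit:
move_arm(moves=[0.5,0,0,0.04,0,0,0,0.5,0,0,0.04,0,0,0,0.5,0,0,0.04,0,0,0,0.5,0,0,0.04,0,0,0,0.5,0,0,0,0,0,0])

```text
clock: 21.65
tool_pos: [0.5718, -0.2232, 0.2316]
orientation: [179.9, -0.1, 0.1]
force: [-4.1, -4.3, 11.9]
opening: 0.0197
gripper_force: 30.0
```

Emit:
move_arm(moves=[0.5,0,0,0.03,0,0,0,0.5,0,0,0.03,0,0,0,0.5,0,0,0,0,0,0,0.5,0,0,0,0,0,0])

```text
clock: 22.05
tool_pos: [0.5718, -0.2234, 0.2312]
orientation: [179.8, -0.1, 0.1]
force: [-3.4, -3.8, 12.6]
opening: 0.02
gripper_force: 30.0
```

Emit:
move_arm(moves=[0.5,0,0,0.03,0,0,0,0.5,0,0,0.03,0,0,0,0.5,0,0,0.03,0,0,0,0.5,0,0,0,0,0,0])

```text
clock: 22.45
tool_pos: [0.5719, -0.2237, 0.2305]
orientation: [179.8, -0.2, 0.1]
force: [-3.7, -4.2, 14.3]
opening: 0.0196
gripper_force: 30.0
```

Emit:
move_arm(moves=[0.5,0,0,-0.3,0,0,0,0.5,0,0,-0.3,0,0,0,0.5,0,0,-0.3,0,0,0,0.5,0,0,0,0,0,0,0.5,0,0,0.2,0,0,0,0.5,0,0,0.1,0,0,0,0.5,0,0,0.05,0,0,0,0.5,0,0,0,0,0,0])

```text
clock: 23.25
tool_pos: [0.5713, -0.2222, 0.2331]
orientation: [-180.0, 0.0, 0.0]
force: [-0.5, 0.2, -0.4]
opening: 0.0199
gripper_force: 30.0
```

Emit:
move_arm(moves=[0.5,0,0,-0.8,0,0,0,0.5,0.5,-3.8,0,0,0,0,0.5,0.5,-3.8,0,0,0,0,0.5,0.5,-3.8,0,0,0,0,0.5,0,0,0.4,0,0,0,0.5,0,0,0.3,0,0,0,0.5,0,0,0.04,0,0,0,0.5,0,0,0,0,0,0])

```text
clock: 24.05
tool_pos: [0.5865, -0.1088, 0.2344]
orientation: [-180.0, -0.1, -0.0]
force: [-0.1, 1.9, 2.2]
opening: 0.0198
gripper_force: 30.0
```

Emit:
move_arm(moves=[0.5,0,0,0.05,0,0,0,0.5,0,0,0,0,0,0,0.5,0,0,0,0,0,0])

```text
clock: 24.35
tool_pos: [0.5865, -0.1086, 0.2338]
orientation: [180.0, -0.1, -0.0]
force: [-0.5, 2.6, 3.8]
opening: 0.0197
gripper_force: 30.0
```

The second press may have overshot slightly. I'll move clear and use the depth image as a cross-check.

Emit:
move_arm(moves=[0.5,0,0,-1.0,0,0,0,0.5,0,0,-2.0,0,0,0,0.5,-1,-4.5,0,0,0,0,0.5,-1,-4.5,0,0,0,0,0.5,-1,-4.5,0,0,0,0,0.5,-1,-4.5,0,0,0,0,0.5,0,0,0,0,0,0,0.5,0,0,0,0,0,0])

```text
clock: 25.15
tool_pos: [0.5457, 0.0724, 0.2633]
orientation: [180.0, 0.0, 0.1]
force: [-0.5, -0.3, -2.7]
opening: 0.0201
gripper_force: 30.0
```

```bash
cat > fit.py <<'E'
from h import *
v,u=np.mgrid[0:480,0:640]
for n in("top","scene"):
  for i in range(3):
    p,d=snap(n); k=d>0
    P=world(n,u[k],v[k],d=d[k]); r=np.hypot(P[:,0]-.586,P[:,1]+.1665)
    k=(r<.066)&(P[:,2]>.139)&(P[:,2]<.157); Q=P[k]; A=np.c_[Q[:,0]-.586,Q[:,1]+.1665,np.ones(len(Q))]
    s=np.linalg.lstsq(A,Q[:,2],rcond=None)[0]
    if i==2: cv2.imwrite(f"pics/fit_{n}.png",p[:,:,::-1])
    print(n,len(Q),s.round(4))
E
python3 fit.py
python3 -c "
from h import *
v,u=np.mgrid[0:480,0:640]
for n in('top','scene'):
    d=np.load(f'pics/{n}.npz')['d'];k=d>0
    P=world(n,u[k],v[k],d=d[k]); r=np.hypot(P[:,0]-.586,P[:,1]+.1665)
    k=(r<.066)&(P[:,2]>.139)&(P[:,2]<.157); Q=P[k]; A=np.c_[Q[:,0]-.586,Q[:,1]+.1665,np.ones(len(Q))]
    print('start',n,len(Q),np.linalg.lstsq(A,Q[:,2],rcond=None)[0].round(4))
"
```

```text
top 3722 [-0.0057  0.017   0.1457]
top 3715 [-0.0028  0.0158  0.1457]
top 3714 [-0.0049  0.0153  0.1457]
scene 1058 [-0.0065 -0.0038  0.1469]
scene 1052 [-0.0069 -0.0033  0.1469]
scene 1064 [-0.008  -0.0005  0.1469]
start top 3765 [-0.0026 -0.0401  0.1456]
start scene 1081 [-0.0035 -0.043   0.1469]
```

Emit:
move_arm(moves=[0.5,0.45,4.6,0,0,0,0,0.5,0.45,4.6,0,0,0,0,0.5,0.5,4.6,0,0,0,0,0.5,0.5,4.6,0,0,0,0,0.5,0,0,1,0,0,0,0.5,0,0,1,0,0,0,0.5,0,0,0.6,0,0,0,0.5,0,0,0,0,0,0])

```text
clock: 26.25
tool_pos: [0.5646, -0.1116, 0.236]
orientation: [180.0, 0.1, 0.1]
force: [-1.2, 0.4, -1.7]
opening: 0.0199
gripper_force: 30.0
```

Emit:
move_arm(moves=[0.5,0,0,0.1,0,0,0,0.5,0,0,0.1,0,0,0,0.5,0,0,0.03,0,0,0,0.5,0,0,0,0,0,0,0.5,0,0,0,0,0,0])

```text
clock: 26.75
tool_pos: [0.5653, -0.1121, 0.2352]
orientation: [-180.0, -0.0, 0.0]
force: [0.3, 0.9, -1.9]
opening: 0.0201
gripper_force: 30.0
```

Emit:
move_arm(moves=[0.5,0,0,0.05,0,0,0,0.5,0,0,0,0,0,0,0.5,0,0,0,0,0,0])

```text
clock: 27.05
tool_pos: [0.5654, -0.1122, 0.2347]
orientation: [-180.0, -0.0, 0.0]
force: [0.4, 1.6, 0.7]
opening: 0.0198
gripper_force: 30.0
```

Emit:
move_arm(moves=[0.5,0,0,0.04,0,0,0,0.5,0,0,0,0,0,0,0.5,0,0,0,0,0,0])

```text
clock: 27.35
tool_pos: [0.5654, -0.1122, 0.2343]
orientation: [-180.0, -0.0, 0.0]
force: [-0.8, 1.8, 2.3]
opening: 0.02
gripper_force: 30.0
```

Emit:
move_arm(moves=[0.5,0,0,0.04,0,0,0,0.5,0,0,0.04,0,0,0,0.5,0,0,0.04,0,0,0,0.5,0,0,0.04,0,0,0,0.5,0,0,0.04,0,0,0,0.5,0,0,0.04,0,0,0,0.5,0,0,0.04,0,0,0,0.5,0,0,0,0,0,0])

```text
clock: 28.15
tool_pos: [0.5657, -0.1116, 0.2326]
orientation: [-180.0, -0.1, 0.0]
force: [-3.7, 5.8, 9.8]
opening: 0.0195
gripper_force: 30.0
```

Emit:
move_arm(moves=[0.5,0,0,0.03,0,0,0,0.5,0,0,0.03,0,0,0,0.5,0,0,0.02,0,0,0,0.5,0,0,0,0,0,0])

```text
clock: 28.55
tool_pos: [0.5658, -0.1115, 0.2322]
orientation: [-180.0, -0.1, 0.0]
force: [-3.5, 8.0, 12.6]
opening: 0.0199
gripper_force: 30.0
```

Emit:
move_arm(moves=[0.5,0,0,0.03,0,0,0,0.5,0,0,0.03,0,0,0,0.5,0,0,0.03,0,0,0,0.5,0,0,0,0,0,0,0.5,0,0,0,0,0,0])

```text
clock: 29.05
tool_pos: [0.5661, -0.1114, 0.2316]
orientation: [-179.9, -0.2, 0.0]
force: [-4.0, 8.7, 13.9]
opening: 0.0198
gripper_force: 30.0
```

Emit:
move_arm(moves=[0.5,0,0,0.02,0,0,0,0.5,0,0,0,0,0,0,0.5,0,0,0,0,0,0])

```text
clock: 29.35
tool_pos: [0.5661, -0.1113, 0.2315]
orientation: [-179.9, -0.2, 0.1]
force: [-3.5, 9.1, 14.1]
opening: 0.0198
gripper_force: 30.0
```

Emit:
move_arm(moves=[0.5,0,0,-0.3,0,0,0,0.5,0,0,-0.3,0,0,0,0.5,0,0,-0.3,0,0,0,0.5,0,0,0,0,0,0,0.5,0,0,0.2,0,0,0,0.5,0,0,0.1,0,0,0,0.5,0,0,0.12,0,0,0,0.5,0,0,0,0,0,0])

```text
clock: 30.15
tool_pos: [0.5652, -0.1122, 0.2342]
orientation: [-180.0, 0.0, 0.0]
force: [-1.2, -0.5, 0.9]
opening: 0.0199
gripper_force: 30.0
```

Emit:
move_arm(moves=[0.5,0,0,0.03,0,0,0,0.5,0,0,0,0,0,0,0.5,0,0,0,0,0,0])

```text
clock: 30.45
tool_pos: [0.5652, -0.1122, 0.234]
orientation: [-180.0, -0.0, 0.0]
force: [-0.9, 1.8, 2.6]
opening: 0.0198
gripper_force: 30.0
```

Emit:
move_arm(moves=[0.5,0,0,-0.8,0,0,0,0.5,0.7,3.7,0,0,0,0,0.5,0.7,3.7,0,0,0,0,0.5,0.7,3.8,0,0,0,0,0.5,0,0,0.4,0,0,0,0.5,0,0,0.3,0,0,0,0.5,0,0,0.08,0,0,0,0.5,0,0,0,0,0,0])

```text
clock: 31.25
tool_pos: [0.5862, -0.2235, 0.2341]
orientation: [-180.0, 0.0, 0.1]
force: [0.3, 0.2, -2.6]
opening: 0.0198
gripper_force: 30.0
```

Emit:
move_arm(moves=[0.5,0,0,0.04,0,0,0,0.5,0,0,0,0,0,0,0.5,0,0,0,0,0,0])

```text
clock: 31.55
tool_pos: [0.5864, -0.2238, 0.2339]
orientation: [180.0, -0.0, 0.1]
force: [-0.5, -0.7, -1.9]
opening: 0.02
gripper_force: 30.0
```

Emit:
move_arm(moves=[0.5,0,0,0.04,0,0,0,0.5,0,0,0,0,0,0,0.5,0,0,0,0,0,0])

```text
clock: 31.85
tool_pos: [0.5864, -0.2242, 0.2334]
orientation: [-180.0, -0.0, 0.0]
force: [-0.6, 0.6, -0.5]
opening: 0.0201
gripper_force: 30.0
```

Emit:
move_arm(moves=[0.5,0,0,0.04,0,0,0,0.5,0,0,0,0,0,0,0.5,0,0,0,0,0,0])

```text
clock: 32.15
tool_pos: [0.5864, -0.2243, 0.233]
orientation: [180.0, -0.0, 0.0]
force: [0.5, 1.0, -0.4]
opening: 0.0201
gripper_force: 30.0
```

Emit:
move_arm(moves=[0.5,0,0,-0.8,0,0,0,0.5,-2.9,-2.9,0,0,0,0,0.5,-2.9,-2.9,0,0,0,0,0.5,0,0,0.3,0,0,0,0.5,0,0,0.2,0,0,0,0.5,0,0,0.1,0,0,0,0.5,0,0,0.08,0,0,0,0.5,0,0,0,0,0,0])

```text
clock: 32.95
tool_pos: [0.5286, -0.1667, 0.2339]
orientation: [180.0, 0.0, -0.0]
force: [-1.0, 1.6, -0.1]
opening: 0.0199
gripper_force: 30.0
```

Emit:
move_arm(moves=[0.5,0,0,0.04,0,0,0,0.5,0,0,0,0,0,0,0.5,0,0,0,0,0,0])

```text
clock: 33.25
tool_pos: [0.5284, -0.1665, 0.2338]
orientation: [180.0, -0.0, 0.0]
force: [-0.6, -0.6, 0.5]
opening: 0.0198
gripper_force: 30.0
```

Emit:
move_arm(moves=[0.5,0,0,-0.8,0,0,0,0.5,3.9,0,0,0,0,0,0.5,3.9,0,0,0,0,0,0.5,3.8,0,0,0,0,0,0.5,0,0,0.4,0,0,0,0.5,0,0,0.3,0,0,0,0.5,0,0,0.05,0,0,0,0.5,0,0,0,0,0,0])

```text
clock: 34.05
tool_pos: [0.6435, -0.1663, 0.2346]
orientation: [-180.0, 0.0, 0.0]
force: [0.2, 0.1, -2.9]
opening: 0.02
gripper_force: 30.0
```

Emit:
move_arm(moves=[0.5,0,0,0.04,0,0,0,0.5,0,0,0,0,0,0,0.5,0,0,0,0,0,0])

```text
clock: 34.35
tool_pos: [0.644, -0.1663, 0.2342]
orientation: [-180.0, -0.0, 0.0]
force: [-0.6, 0.6, -1.9]
opening: 0.0197
gripper_force: 30.0
```

Emit:
move_arm(moves=[0.5,0,0,-0.8,0,0,0,0.5,-3.05,-2.9,0,0,0,0,0.5,-3.05,-2.9,0,0,0,0,0.5,0,0,0.4,0,0,0,0.5,0,0,0.3,0,0,0,0.5,0,0,0.05,0,0,0,0.5,0,0,0.04,0,0,0,0.5,0,0,0,0,0,0])

```text
clock: 35.15
tool_pos: [0.5839, -0.1086, 0.2341]
orientation: [-180.0, -0.0, -0.0]
force: [-0.4, 2.1, 1.5]
opening: 0.02
gripper_force: 30.0
```

Emit:
move_arm(moves=[0.5,0,0,0.04,0,0,0,0.5,0,0,0.04,0,0,0,0.5,0,0,0.04,0,0,0,0.5,0,0,0.04,0,0,0,0.5,0,0,0.04,0,0,0,0.5,0,0,0.04,0,0,0,0.5,0,0,0.04,0,0,0,0.5,0,0,0,0,0,0])

```text
clock: 35.95
tool_pos: [0.584, -0.1079, 0.2324]
orientation: [-180.0, -0.1, 0.0]
force: [-2.1, 4.3, 9.7]
opening: 0.0197
gripper_force: 30.0
```

Emit:
move_arm(moves=[0.5,0,0,0.04,0,0,0,0.5,0,0,0.04,0,0,0,0.5,0,0,0.04,0,0,0,0.5,0,0,0,0,0,0,0.5,0,0,0,0,0,0])

```text
clock: 36.45
tool_pos: [0.5842, -0.1076, 0.2317]
orientation: [-180.0, -0.2, 0.0]
force: [-2.0, 6.4, 12.2]
opening: 0.0199
gripper_force: 30.0
```

Emit:
move_arm(moves=[0.5,0,0,0.04,0,0,0,0.5,0,0,0.03,0,0,0,0.5,0,0,0.03,0,0,0,0.5,0,0,0,0,0,0,0.5,0,0,0,0,0,0])

```text
clock: 36.95
tool_pos: [0.5844, -0.1073, 0.231]
orientation: [-179.9, -0.2, 0.1]
force: [-2.6, 7.8, 13.4]
opening: 0.0203
gripper_force: 30.0
```

Emit:
move_arm(moves=[0.5,0,0,-0.3,0,0,0,0.5,0,0,-0.3,0,0,0,0.5,0,0,-0.3,0,0,0,0.5,0,0,0,0,0,0,0.5,0,0,0.2,0,0,0,0.5,0,0,0.1,0,0,0,0.5,0,0,0.12,0,0,0,0.5,0,0,0,0,0,0])

```text
clock: 37.75
tool_pos: [0.5832, -0.1082, 0.2336]
orientation: [-180.0, 0.0, 0.0]
force: [-1.6, 0.9, 1.0]
opening: 0.0203
gripper_force: 30.0
```

Emit:
move_arm(moves=[0.5,0,0,0.02,0,0,0,0.5,0,0,0,0,0,0,0.5,0,0,0,0,0,0])

```text
clock: 38.05
tool_pos: [0.5832, -0.1082, 0.2336]
orientation: [-180.0, -0.0, 0.0]
force: [-1.3, 1.6, 0.6]
opening: 0.02
gripper_force: 30.0
```

Emit:
move_arm(moves=[0.5,0,0,-0.8,0,0,0,0.5,0.1,3.9,0,0,0,0,0.5,0.1,3.9,0,0,0,0,0.5,0.1,3.8,0,0,0,0,0.5,0,0,0.4,0,0,0,0.5,0,0,0.3,0,0,0,0.5,0,0,0.06,0,0,0,0.5,0,0,0,0,0,0])

```text
clock: 38.85
tool_pos: [0.5863, -0.2236, 0.2341]
orientation: [180.0, -0.0, 0.1]
force: [-0.3, -0.2, -1.4]
opening: 0.0199
gripper_force: 30.0
```

Emit:
move_arm(moves=[0.5,0,0,0.04,0,0,0,0.5,0,0,0,0,0,0,0.5,0,0,0,0,0,0])

```text
clock: 39.15
tool_pos: [0.5864, -0.2238, 0.2338]
orientation: [-180.0, -0.0, 0.1]
force: [-0.6, 0.3, -0.1]
opening: 0.0198
gripper_force: 30.0
```

Both sides now touch at the same height (about 0.2338 against 0.2339), so the face is level. Next I carry the drift back to its block.

Emit:
move_arm(moves=[0.5,0,0,-1.5,0,0,0,0.5,0,0,-2.5,0,0,0,0.5,-0.74,-4.41,0,0,0,0,0.5,-0.74,-4.41,0,0,0,0,0.5,-0.74,-4.41,0,0,0,0,0.5,-0.74,-4.41,0,0,0,0,0.5,-0.74,-4.41,0,0,0,0,0.5,-0.74,-4.41,0,0,0,0])

```text
clock: 39.95
tool_pos: [0.5411, 0.0423, 0.2736]
orientation: [-180.0, -0.0, 0.0]
force: [1.3, 0.1, -2.5]
opening: 0.02
gripper_force: 30.0
```

Emit:
move_arm(moves=[0.5,-0.74,-4.41,0,0,0,0,0.5,-0.74,-4.41,0,0,0,0,0.5,-0.74,-4.41,0,0,0,0,0.5,-0.74,-4.41,0,0,0,0,0.5,0,0,0,0,0,0,0.5,0,0,0,0,0,0,0.5,0,0,0,0,0,0])

```text
clock: 40.65
tool_pos: [0.512, 0.2163, 0.2733]
orientation: [180.0, 0.0, 0.0]
force: [0.9, -0.0, -2.5]
opening: 0.0198
gripper_force: 30.0
```

```bash
python3 - <<'E'
from h import *
p,d=snap("scene"); cv2.imwrite("pics/s3.png",cv2.resize(p[130:330,330:530],None,fx=3,fy=3)[:,:,::-1])
o=ctrl.get_obs(); print(o["tool_pos"],o["orientation"],o["force"])
E
python3 fit.py
```

```text
[0.51215365 0.21594184 0.27343987] [ 1.79992271e+02  1.08771715e-02 -3.10045581e-02] [-0.6729656   0.15508867 -1.99096828]
top 3731 [-0.0064  0.002   0.1456]
top 3736 [-0.0046  0.0017  0.1456]
top 3729 [-0.0044  0.0017  0.1456]
scene 1059 [-0.0065 -0.0109  0.1469]
scene 1067 [-0.0062 -0.0129  0.147 ]
scene 1059 [-0.0055 -0.0121  0.147 ]
```

View pics/s3.png

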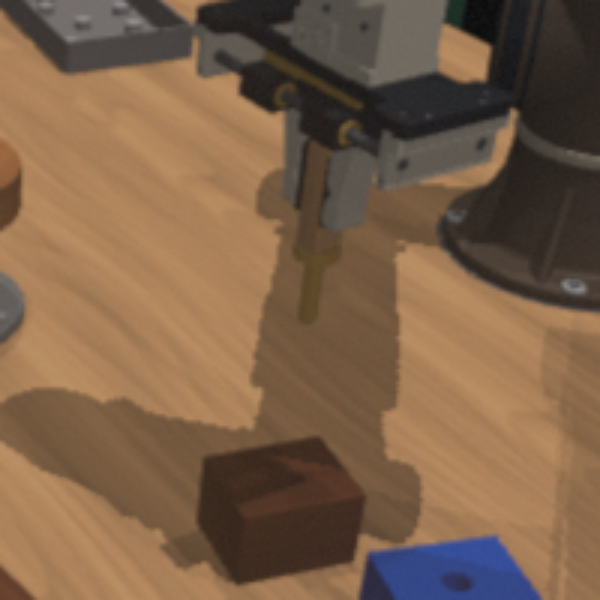

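The drift still hangs upright, nose at (307,320) in the crop, straight above its block. The top-view depth fit also shows the face level. Next I lower the drift into the hole.

Emit:
move_arm(moves=[0.5,0,-0.07,3,0,0,0,0.5,0,0,3,0,0,0,0.5,0,0,3,0,0,0,0.5,0,0,3,0,0,0,0.5,0,0,0.5,0,0,0,0.5,0,0,0.5,0,0,0,0.5,0,0,0.5,0,0,0,0.5,0,0,0,0,0,0])

```text
clock: 41.8
tool_pos: [0.5125, 0.2177, 0.1391]
orientation: [-180.0, -0.1, 0.0]
force: [-0.5, -0.3, -2.6]
opening: 0.0197
gripper_force: 30.0
```

Emit:
move_arm(moves=[0.5,0,0,0.7,0,0,0,0.5,0,0,0.7,0,0,0,0.5,0,0,0.7,0,0,0,0.5,0,0,0.7,0,0,0,0.5,0,0,0.7,0,0,0,0.5,0,0,0.4,0,0,0,0.5,0,0,0,0,0,0])

```text
clock: 42.5
tool_pos: [0.5118, 0.2171, 0.0986]
orientation: [179.9, 0.1, 0.0]
force: [0.8, -0.3, -2.3]
opening: 0.02
gripper_force: 30.0
```

Emit:
move_arm(moves=[0.5,0,0,0.05,0,0,0,0.5,0,0,0,0,0,0,4,0,0,0,0,0,0,8.7,0,0,0,0,0,0,8.7,0,0,0,0,0,0,8.7,0,0,0,0,0,0,8.7,0,0,0,0,0,0,8.7,0,0,0,0,0,0])

```text
clock: 43.3
tool_pos: [0.5122, 0.2174, 0.099]
orientation: [-180.0, -0.0, 0.0]
force: [-0.4, -0.3, -0.4]
opening: 0.0624
gripper_force: 0.0
```

Emit:
move_arm(moves=[8.7,0,0,-2,0,0,0,8.7,0,0,-3,0,0,0,8.7,0,0,-4,0,0,0,8.7,0,0,-4,0,0,0,8.7,0,-4,0,0,0,0,8.7,0,-4,0,0,0,0,8.7,0,0,0,0,0,0,8.7,0,0,0,0,0,0])

```text
clock: 44.1
tool_pos: [0.5118, 0.2981, 0.2285]
orientation: [180.0, 0.0, 0.1]
force: [0.5, -0.5, -0.8]
opening: 0.0872
gripper_force: 0.0
```

```bash
python3 - <<'E'
from h import *
p,d=snap("scene"); cv2.imwrite("pics/s4.png",cv2.resize(p[130:330,230:530],None,fx=2.6,fy=2.6)[:,:,::-1])
v,u=np.mgrid[0:480,0:640]; k=d>0; P=world("scene",u[k],v[k],d=d[k])
k=(np.hypot(P[:,0]-.512,P[:,1]-.217)<.03)&(P[:,2]>.08)&(P[:,2]<.16); print(P[k][:,2].max(),P[k&(P[:,2]>.134)].mean(0))
o=ctrl.get_obs(); print(o["tool_pos"],o["opening"],o["force"])
E
python3 fit.py
```

```text
0.14283156382837903 [0.51408788 0.21952947 0.13889088]
[0.51181298 0.29732789 0.22855027] 0.08690967627820852 [ 1.03072895  0.3985137  -0.2219962 ]
top 3728 [-0.0039  0.0027  0.1456]
top 3725 [-0.0047  0.0024  0.1456]
top 3723 [-0.0033  0.0029  0.1456]
scene 1067 [-0.0053 -0.0113  0.1469]
scene 1075 [-0.0064 -0.0149  0.1469]
scene 1071 [-0.0083 -0.0128  0.1469]
```

View pics/s4.png

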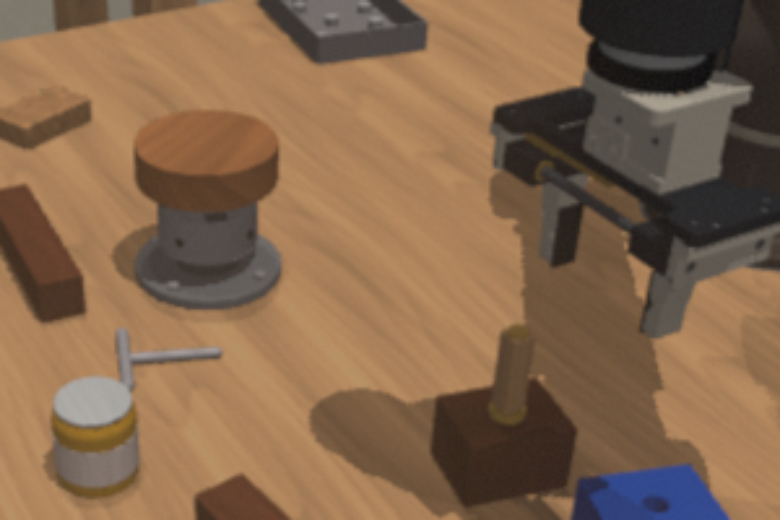

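The drift is seated with its collar on the block at (507,410) in the crop. The blank looks level, the bystanders are in place, and the gripper is clear.

```bash
python3 -c "
from plant import ctrl
print(ctrl.close_job())"
```

```text
the job is handed in; nothing more can be done
None
```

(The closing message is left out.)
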